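Press the push cap onto the toy engine's axle

TASK

The wooden toy engine lies on its side with its wheels up; one wheel is already secured by a steel push cap, the other axle end is still bare. Pick up the loose steel push cap, set it over the bare axle with the flange down, and press it straight down the plain shaft until its flange is fully home, flat against the wheel, like the finished one. Then let go, and do not push the other things on the bench out of their places.

Things in the scene. Friction and masses are not known exactly. Their poses are not given: they have to be found in the camera images.
- cap: The loose push cap: plain steel top hat standing flange down. Flange 68 mm diameter, 4 mm thick; round crown 44 mm diameter up to the closed flat top, 46 mm above the underside. Origin: centre of the underside; z up through the crown. Blind bore from below: 26 mm wide in the flange, then 22 mm, 41 mm deep. About 170 g. Any yaw of grasp is as good.
- cap_teeth (a point): On the cap's axis, 9 mm above its underside: six sprung teeth in the bore leave 17 mm between them, so on the 20 mm shaft the cap stays where it is put and does not drop. Pushing it down takes about 8 to 20 N, most while the teeth ride from the tapered tip onto the full shaft (underside 20 to 12 mm above the wheel), then steadily until the flange meets the wheel.
- axle_seat (a point): Centre of the upper face of the bare wheel, on the bare axle's axis: where the centre of the cap's underside must come to lie, 108 mm above the bench. The axle is a plain upright steel shaft, 20 mm diameter, rising 40 mm above this point. The wheel is a flat wooden disc, 130 mm diameter, 24 mm thick, free to turn.
- axle_tip (a point): The tip of the bare axle, 40 mm above axle_seat, 148 mm above the bench. The last 18 mm of the shaft taper: from 20 mm to 15.6 mm diameter over 10 mm, then to 8 mm at the tip.
- engine: Wooden toy engine on its side, fixed: frame 340 mm long along its y; boiler, cab, roof on its +x side (up to 90 mm high). Origin on the bench under the frame's middle, z up. Two equal wheels on top, axles at x -10, y -90 mm (bare, cab end) and y +90 mm (finished: an equal cap sits home there, part of the engine).
- washer: Bystander: flat steel washer, 66 mm diameter, 24 mm hole, 6 mm thick, lying on the bench. Origin: centre of underside.
- finial: Bystander: turned wooden finial standing on the bench, 56 mm diameter, 76 mm high. Origin: centre of underside.
- mallet: Bystander: carver's mallet lying down, 280 mm long, head 90 mm diameter at x = 130 to 250 mm, handle towards -x. Origin: on the bench.
- chisel: Bystander: wood chisel lying along its x axis, 275 mm long, 30 mm high. Origin on the bench, where handle meets blade.
- offcut: Bystander: wooden block 110 x 60 x 35 mm. Origin: centre of underside.
- glue: Bystander: white glue bottle, 56 mm diameter, 150 mm high, standing. Origin: centre of underside.
Things that resemble listed ones, but are neither listed nor needed, are in the scene too. There is more than one size of the cap; the job needs the largest.

How it is judged:
By the outcome, as a careful person would: the job done as asked, in the order asked, and still so for the second after the job is handed in, with the robot touching nothing.
It also fails if it takes over 50 s, if anything falls off the work surface, if the arm or the gripper's body presses on something with over 40 N, if the wrist force passes 120 N, or if a joint passes its speed limit or range.

ROBOT

A 6-joint arm with a two-finger parallel gripper is mounted at the origin on the work surface. World frame = base frame: x ahead of the robot, y to its left, z up, the work surface at z = 0. Lengths are in mm, angles in rad, forces in N, time in s.
With the tool pointing down it reaches from about 400 to 925 mm from the base axis. Payload 12.5 kg.
Tool frame: the origin (TCP) lies at the centre of the arm's flange, where the gripper is bolted on; the fingertips stand 190 mm ahead of it and the grasp point (between the pads) lies 171 mm ahead of it; z points along the fingers, y is the line along which they close (so a half turn about z gives the same grasp; the last joint's range is limited). The gripper opens to 95 mm and grips with 3 to 60 N. Pads are 20 mm wide; open, the fingers measure 119 mm over their backs; the gripper's body (75 mm by 180 mm) begins 59 mm behind the grasp point.
Start: joints at [-0.106, 0.491, 1.559, -0, 1.092, -0.106], TCP at [625, 0.023, 404.761] pointing down, gripper open.
Joint ranges: [-3.1, 3.1], [-0.84, 2.19], [0.05, 2.79], [-1.13, 4.28], [0.06, 2.93], [-2.69, 2.69]. Speed limits (rad/s): [2.22, 2.22, 2.79, 3.14, 3.14, 3.14].

INTERFACE

Orientations are given as [roll, pitch, yaw] about the fixed x, y, z axes, in that order (R = Rz(yaw) Ry(pitch) Rx(roll)).
In Python, from cell import env, read_camera, search_frame, cut_out gives the robot as it stands. The module is installed in compiled form; this text tells all that it offers.
- The arm moves only by the tool move_arm, never from a script. Its argument "commands" is a list of rows, each a list of 3 entries, a list of its own where there are three numbers: the shift along the world's x, y, z normalised to -1 to 1, where 1 is 0.03 m, then the turn about the world's z normalised to -1 to 1, where 1 is 0.08 rad, then the opening, from -1 (shut) to 1 (fully open), so that 0 is half open. A call has 1 to 20 rows; each row shifts and turns the commanded pose from where the row before left it; what a row does not reach is not made up. A row lasts 1/12 s, in which the tool goes at most 41.7 mm and 7.16 degrees, less where a joint would pass 70% of its speed; a pose out of reach is approached as far as the arm can. A call with a number of a shift or a turn outside -1 to 1 is refused whole. A call with a gripper value outside its range is refused whole. The fingers move at their own pace and stop on an object; the grip force is fixed at half the most. Time passes only in rows, so rows that do not move let the fingers close. It gives the time, the measured TCP pose, the force, the opening and the grip force at its end, in the units of the state.
- env.state(): the state, without advancing time (a new reading comes with each control period).
- read_camera(name): name is "scene" or "side" or "wrist"; returns a dict with "image" (420x560x3 uint8, red, green, blue), "fx", "fy", "cx", "cy" (pixels), "rvec" (rotation vector, rad) and "tvec" (3), from world to camera coordinates, as OpenCV has them. Camera axes: x right, y down, z forward; pixel columns grow to the right and rows downward; lengths in mm; the calibration is good to about 2 mm. The wrist camera is an equidistant fisheye: a pixel r from the principal point sees the ray r / f radians off the axis. A picture is of the moment at which its call begins. There is no depth.
- env.job_done(): hands the job in; it is judged then, once.
Trained networks look in a picture, given as the dict that the camera call returned (one of the last four; its "shot" number tells which), for a name from the list of things; names that differ only in an ending like _2 or _b are one class to them, and where a whole thing is asked for, a point or a joint stands for the part that bears it (a point fixed in the world has none). Each returns a list of dicts, best first, with "confidence" (0 to 1); they miss things now and then, are a little off and sometimes report something else, mostly with a low value. They report only what shows in the picture. A call takes as long as a camera call. They do not tell look-alikes from the thing itself.
- search_frame(thing, picture): "at" ([column, row] in pixels, amid what is visible of it).
- cut_out(thing, picture): "region" (420x560 bool, what is visible of it) and "at" ([column, row] in pixels, amid what is visible of it).
The state is a dict: "t": time; "joints": joint angles; "qvel": joint speeds; "tau": joint torques, N m; "eef_pos": TCP position; "tcp_rot": TCP orientation; "ft_force": force on the tool from outside, world axes, zero at the start; "moment": the same for the moment, N m; "opening": opening from 0.0 (shut) to 1.0 (fully open); "grip_force": force on a finger pad.
Only numpy, scipy, OpenCV 4.12 (cv2) and the standard library are available. Lean on these libraries where they do the work, as an engineer would, in place of code of your own. Each camera call takes 0.05 s, during which the arm holds its last target. There are 200 camera calls.

## Working session

There is one attempt and no reset: what is moved stays moved. The work goes in short steps, Python scripts to look and compute and a tool call to move; the robot and the scene stay as the last step left them, time stands still between calls to the robot, and variables do not carry over. Pictures are saved under pics/ and viewed, at most 10 in all, crops included, and the job is handed in when it is done.

Besides the shell and the picture viewer there is one more tool, called after ">>>" by a JSON object that holds its "name" and its "arguments", one argument or row to a line. move_arm: Moves the arm, as the interface text tells. Its arguments: {"type":"object","properties":{"commands":{"type":"array","items":{"type":"array"}}},"required":["commands"]}

```bash
mkdir -p pics; cat > h.py <<'E'
import numpy as np, cv2
from cell import env, read_camera, search_frame, cut_out
def ray(p,uv):
    R=cv2.Rodrigues(np.array(p["rvec"],float))[0]; t=np.array(p["tvec"],float).ravel()
    x=(uv[0]-p["cx"])/p["fx"]; y=(uv[1]-p["cy"])/p["fy"]
    if p.get("name")=="wrist":
        r=np.hypot(x,y); k=np.tan(r)/r if r>1e-9 else 1; x*=k;y*=k
    d=R.T@np.array([x,y,1.]); return -R.T@t, d
def onz(p,uv,z):
    c,d=ray(p,uv); return c+d*(z-c[2])/d[2]
def proj(p,X):
    R=cv2.Rodrigues(np.array(p["rvec"],float))[0]; c=R@np.array(X,float)+np.array(p["tvec"],float).ravel()
    if p.get("name")=="wrist":
        r=np.hypot(c[0],c[1]); th=np.arctan2(r,c[2]); x,y=c[:2]/max(r,1e-9)*th
    else: x,y=c[:2]/c[2]
    return np.array([p["cx"]+p["fx"]*x,p["cy"]+p["fy"]*y])
def shoot(n,save=None):
    p=read_camera(n); p["name"]=n
    if save: cv2.imwrite("pics/"+save,cv2.cvtColor(p["image"],cv2.COLOR_RGB2BGR))
    return p
E
python3 - <<'E'
from h import *
for n in ["scene","side","wrist"]:
    p=shoot(n,n+"0.png")
    print(n,(-cv2.Rodrigues(np.array(p["rvec"],float))[0].T@np.array(p["tvec"]).ravel()).round())
    for t,z in [("cap",23),("cap_teeth",9),("axle_seat",108),("axle_tip",148),("engine",60)]:
        for r in search_frame(t,p)[:4]: print(t,np.round(r["at"]),round(r["confidence"],2),onz(p,r["at"],z).round())
E
cd pics; python3 -c "
import cv2,numpy as np
cv2.imwrite('a.png',cv2.resize(np.hstack([cv2.imread('scene0.png'),cv2.imread('side0.png')]),(800,300)))"
```

```text
scene [ 1248. -1051.  1171.]
cap [214. 296.] 0.83 [ 521. -323.   23.]
cap [231. 316.] 0.59 [ 612. -354.   23.]
cap [196. 279.] 0.48 [ 432. -298.   23.]
cap_teeth [210. 296.] 0.8 [ 502. -319.    9.]
cap_teeth [232. 315.] 0.5 [ 604. -342.    9.]
cap_teeth [195. 276.] 0.47 [ 409. -282.    9.]
axle_seat [322. 213.] 0.65 [648. 112. 108.]
axle_tip [320. 215.] 0.66 [672.  55. 148.]
engine [324. 217.] 0.85 [636. 148.  60.]
side [  300. -1046.   971.]
cap [348. 328.] 0.76 [ 604. -352.   23.]
cap [262. 321.] 0.59 [ 412. -289.   23.]
cap_teeth [301. 327.] 0.79 [ 501. -315.    9.]
cap_teeth [344. 326.] 0.66 [ 601. -335.    9.]
cap_teeth [264. 323.] 0.61 [ 417. -284.    9.]
axle_seat [290. 189.] 0.64 [572. 106. 108.]
axle_tip [287. 188.] 0.83 [552.  60. 148.]
axle_tip [209. 154.] 0.62 [355. 288. 148.]
engine [289. 188.] 0.71 [585. 175.  60.]
wrist [626.  66. 385.]
axle_seat [268.  67.] 0.8 [614. 123. 108.]
axle_tip [267.  65.] 0.88 [615. 116. 148.]
engine [264.  67.] 0.56 [608. 133.  60.]
engine [181. 318.] 0.43 [ 504. -147.   60.]
```

View pics/scene0.png

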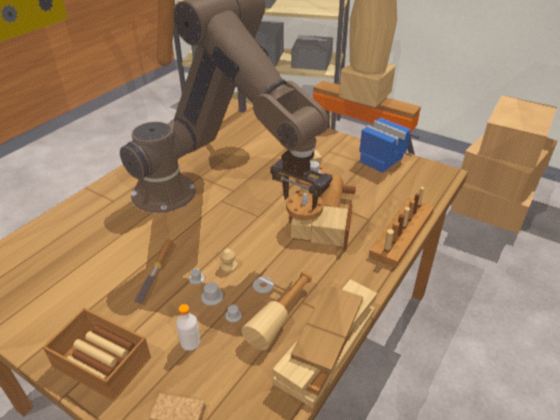

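View pics/wrist0.png

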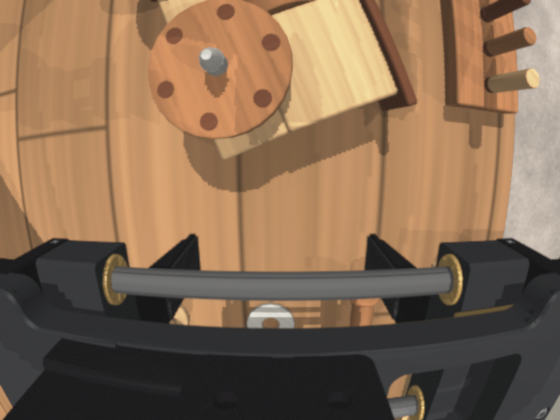

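The scene view shows three caps, the largest in the middle at (212,294). The bare axle is in the wrist view at about (212,60). Next I triangulate these and the neighbours.

```bash
python3 - <<'E'
from h import *
S={n:shoot(n) for n in ["scene","side"]}
for t,z in [("cap",23),("glue",75),("finial",38),("washer",3),("mallet",40),("chisel",12),("offcut",17)]:
    for n,p in S.items():
        for r in cut_out(t,p)[:4]:
            print(n,t,np.round(r["at"]),round(r["confidence"],2),onz(p,r["at"],z).round()[:2],int(r["region"].sum()))
w=shoot("wrist")
for uv,z in [((211,52),148),((217,75),108)]: print(onz(w,uv,z).round(1))
# wheel ellipse by cutout outline guess
for n,p in S.items():
    cx,cy=(212,294) if n=="scene" else (302,325)
    im=p["image"]; c=cv2.cvtColor(im[cy-60:cy+60,cx-80:cx+80],cv2.COLOR_RGB2BGR)
    S[n]=cv2.resize(c,(640,480),interpolation=cv2.INTER_CUBIC)
cv2.imwrite("pics/crop1.png",cv2.resize(np.vstack([S["scene"],S["side"]]),(400,600)))
E
```

```text
scene cap [215. 294.] 0.76 [ 519. -314.] 366
scene cap [230. 313.] 0.45 [ 604. -348.] 182
scene cap [196. 277.] 0.44 [ 425. -294.] 176
side cap [306. 330.] 0.87 [ 508. -335.] 675
side cap [345. 328.] 0.86 [ 599. -350.] 296
side cap [262. 323.] 0.6 [ 409. -292.] 316
side cap [330. 284.] 0.59 [ 604. -209.] 307
scene glue [185. 331.] 0.94 [ 568. -494.] 754
side glue [349. 367.] 0.74 [ 559. -486.] 1337
side glue [304. 329.] 0.19 [ 492. -373.] 664
scene finial [228. 260.] 0.81 [ 475. -189.] 359
side finial [274. 281.] 0.69 [ 462. -179.] 518
scene washer [320. 216.] 0.73 [594. 205.] 3388
scene washer [262. 281.] 0.6 [ 600. -177.] 242
scene washer [268. 320.] 0.57 [ 703. -296.] 1772
scene washer [316. 156.] 0.55 [374. 553.] 68
side washer [330. 287.] 0.78 [ 609. -201.] 362
scene mallet [268. 321.] 0.73 [ 722. -323.] 1692
side mallet [389. 307.] 0.76 [ 714. -326.] 2319
scene chisel [153. 273.] 0.95 [ 288. -346.] 560
side chisel [218. 356.] 0.96 [ 296. -356.] 954
side chisel [387. 304.] 0.37 [ 726. -296.] 2480
scene offcut [316. 157.] 0.43 [390. 523.] 99
side offcut [208. 154.] 0.7 [361. 502.] 546
[573.9 128.  148. ]
[570.8 117.2 108. ]
```

View pics/crop1.png

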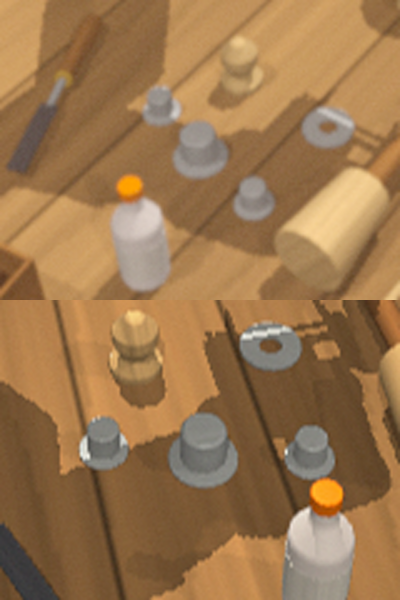

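Cap is at about (509,-322). It sits between two small caps, so I prefer to close along y. Checking the current tool yaw.

```bash
python3 -c "
from h import *
s=env.state();print(s['tcp_rot'],s['joints'],s['opening'],s['t'])"
```

```text
[3.14149051e+00 7.32142649e-06 1.57079415e+00] [-1.05620900e-01  4.90890954e-01  1.55885746e+00  3.93014890e-06
  1.09174189e+00 -1.05620536e-01] 0.9992601345416289 1.75
```

>>> {"name": "move_arm", "arguments": {
  "commands": [
    [[-0.4,-0.9,0],-1,1],
    [[-0.4,-0.9,0],-1,1],
    [[-0.4,-0.9,0],-1,1],
    [[-0.4,-0.9,0],-1,1]
  ]
}}

```text
t: 2.08
eef_pos: [576.4, -108.9, 404.8]
tcp_rot: [3.141, 0.0, 1.247]
ft_force: [0.4, 0.2, -0.7]
opening: 1.001
grip_force: 0.0
```

>>> {"name": "move_arm", "arguments": {
  "commands": [
    [[-0.28,-0.45,0],-1,1],
    [[-0.28,-0.45,0],-1,1],
    [[-0.28,-0.45,0],-1,1],
    [[-0.28,-0.45,0],-1,1],
    [[-0.28,-0.45,0],-1,1],
    [[-0.28,-0.45,0],-1,1],
    [[-0.28,-0.45,0],-1,1],
    [[-0.28,-0.45,0],-1,1],
    [[-0.28,-0.45,0],-1,1],
    [[-0.28,-0.45,0],-1,1],
    [[-0.28,-0.45,0],-1,1],
    [[-0.28,-0.45,0],-1,1],
    [[-0.28,-0.45,0],-1,1],
    [[-0.28,-0.45,0],-1,1],
    [[-0.28,-0.45,0],-1,1],
    [[-0.28,-0.45,0],-0.6,1],
    [[0,0,0],0,1],
    [[0,0,0],0,1]
  ]
}}

```text
t: 3.58
eef_pos: [442.4, -324.3, 404.8]
tcp_rot: [3.142, -0.0, 0.003]
ft_force: [0.4, 0.3, 0.6]
opening: 0.999
grip_force: 0.0
```

```bash
python3 - <<'E'
from h import *
s=env.state();print(s['tcp_rot'],s['eef_pos'],s['joints'])
w=shoot("wrist","wrist1.png")
for r in cut_out("cap",w)[:4]:
    m=r["region"].astype(np.uint8); c=max(cv2.findContours(m,0,1)[0],key=cv2.contourArea)
    e=cv2.fitEllipse(c)
    print(np.round(r["at"],1),round(r["confidence"],2),m.sum(),np.round(e[0],1),np.round(e[1],1),onz(w,e[0],4).round(1),onz(w,e[0],46).round(1))
E
```

```text
[ 3.14158690e+00 -3.46334695e-05  2.61196444e-03] [ 442.36656597 -324.30138246  404.76694986] [-7.53038954e-01  3.82460965e-01  1.74752395e+00  2.30749975e-05
  1.01157858e+00  8.15133167e-01]
[251.6 212.2] 0.88 1173 [247. 212.] [37.2 38.4] [ 415.1 -282.1    4. ] [ 425.5 -286.7   46. ]
[276.1 134.7] 0.84 2570 [272.6 137. ] [55.7 56.9] [ 504.9 -313.4    4. ] [ 505.4 -314.6   46. ]
```

View pics/wrist1.png

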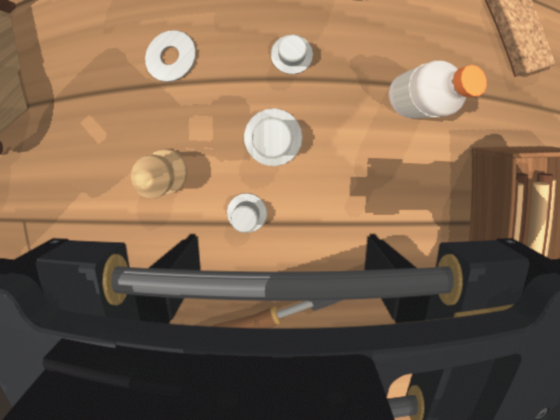

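The cap shows at (272,137), i.e. about (505,-314). Moving over it, descending and gripping.

>>> {"name": "move_arm", "arguments": {
  "commands": [
    [[0.7,0.1,0],0,1],
    [[0.7,0.1,0],0,1],
    [[0.7,0.14,0],0,1],
    [[0,0,-0.8],0,1],
    [[0,0,-0.8],0,1],
    [[0,0,-0.8],0,1],
    [[0,0,-0.8],0,1],
    [[0,0,-0.8],0,1],
    [[0,0,-0.8],0,1],
    [[0,0,-0.7],0,1],
    [[0,0,-0.6],0,1],
    [[0,0,-0.4],0,1],
    [[0,0,-0.4],0,1],
    [[0,0,0],0,1],
    [[0,0,0],0,1]
  ]
}}

```text
t: 4.93
eef_pos: [505.9, -313.6, 197.8]
tcp_rot: [-3.141, 0.0, 0.003]
ft_force: [0.3, 0.1, 0.5]
opening: 1.0
grip_force: 0.0
```

>>> {"name": "move_arm", "arguments": {
  "commands": [
    [[0,0,0],0,-1],
    [[0,0,0],0,-1],
    [[0,0,0],0,-1],
    [[0,0,0],0,-1],
    [[0,0,0],0,-1],
    [[0,0,0],0,-1],
    [[0,0,0],0,-1],
    [[0,0,0],0,-1],
    [[0,0,0],0,-1],
    [[0,0,0],0,-1]
  ]
}}

```text
t: 5.77
eef_pos: [505.6, -313.8, 197.8]
tcp_rot: [3.142, 0.0, 0.003]
ft_force: [-0.1, 0.2, 1.3]
opening: 0.453
grip_force: 30.0
```

Gripped (43 mm). Lifting, then straight across so that the wrist camera stands over the axle.

>>> {"name": "move_arm", "arguments": {
  "commands": [
    [[0,0,0.5],0,-1],
    [[0,0,1],0,-1],
    [[0,0,1],0,-1],
    [[0,0,1],0,-1],
    [[0,0,1],0,-1],
    [[0,0,1],0,-1],
    [[0,0,1],0,-1],
    [[0,0,0.5],0,-1],
    [[0,0,0],0,-1]
  ]
}}

```text
t: 6.52
eef_pos: [505.6, -313.7, 411.2]
tcp_rot: [3.138, -0.004, 0.003]
ft_force: [-0.0, -0.0, -1.2]
opening: 0.453
grip_force: 30.0
```

>>> {"name": "move_arm", "arguments": {
  "commands": [
    [[0,0.5,0],0,-1],
    [[0,0.9,0],0,-1],
    [[0,0.9,0],0,-1],
    [[0,0.9,0],0,-1],
    [[0,0.9,0],0,-1],
    [[0,0.9,0],0,-1],
    [[0,0.9,0],0,-1],
    [[0,0.9,0],0,-1],
    [[0,0.9,0],0,-1],
    [[0,0.9,0],0,-1],
    [[0,0.9,0],0,-1],
    [[0,0.9,0],0,-1],
    [[0,0.9,0],0,-1],
    [[0,0.9,0],0,-1],
    [[0,0.9,0],0,-1],
    [[0,0.9,0],0,-1],
    [[0,0.5,0],0,-1],
    [[0,0,0],0,-1],
    [[0,0,0],0,-1]
  ]
}}

```text
t: 8.1
eef_pos: [505.0, 122.1, 406.2]
tcp_rot: [3.141, 0.003, 0.005]
ft_force: [0.8, -0.3, -2.0]
opening: 0.45
grip_force: 30.0
```

```bash
python3 - <<'E'
from h import *
s=env.state();print(s['tcp_rot'],s['eef_pos'],s['opening'],s['ft_force'])
S=[shoot(n,n+"2.png") for n in ["wrist","scene","side"]]
for p in S:
  for t,z in [("axle_seat",108),("axle_tip",148),("cap",s['eef_pos'][2]-198+23)]:
    for r in search_frame(t,p)[:3]: print(p["name"],t,np.round(r["at"]),round(r["confidence"],2),onz(p,r["at"],z).round(1))
E
cd pics; python3 -c "
import cv2,numpy as np
a=cv2.imread('wrist2.png')
def c(n,x,y): return cv2.resize(cv2.imread(n)[y-50:y+50,x-50:x+50],(360,360),interpolation=cv2.INTER_CUBIC)
cv2.imwrite('b.png',np.hstack([cv2.resize(a,(0,0),fx=.0+360/420,fy=360/420)[:,:320],a[0:360,150:450]]))"
```

```text
[3.14116433e+00 2.86372494e-03 4.73519164e-03] [504.96298722 122.09945597 406.15331408] 0.4503979428984327 [ 0.80686744 -0.34858389 -1.95305241]
wrist axle_seat [213. 131.] 0.71 [574.1 181.7 108. ]
wrist axle_tip [213. 130.] 0.96 [574.3 173.  148. ]
wrist cap [542. 247.] 0.68 [509.4 -49.  231.2]
wrist cap [284. 243.] 0.56 [516.9 121.3 231.2]
scene axle_seat [226. 261.] 0.64 [ 517.  -246.6  108. ]
scene axle_seat [320. 210.] 0.48 [632.9 121.4 108. ]
scene axle_seat [293. 173.] 0.33 [439.1 260.2 108. ]
scene axle_tip [318. 210.] 0.9 [652.1  71.  148. ]
scene cap [234. 312.] 0.79 [ 727.  -467.5  231.2]
scene cap [291. 171.] 0.77 [522.2 113.2 231.2]
scene cap [196. 278.] 0.53 [ 575.7 -432.7  231.2]
side axle_seat [293. 190.] 0.82 [580.5  99.  108. ]
side axle_tip [292. 188.] 0.94 [564.9  55.4 148. ]
side cap [262. 322.] 0.82 [ 386.9 -457.6  231.2]
side cap [344. 326.] 0.78 [ 530.9 -499.6  231.2]
side cap [263. 162.] 0.45 [489.1  77.7 231.2]
```

View pics/wrist2.png

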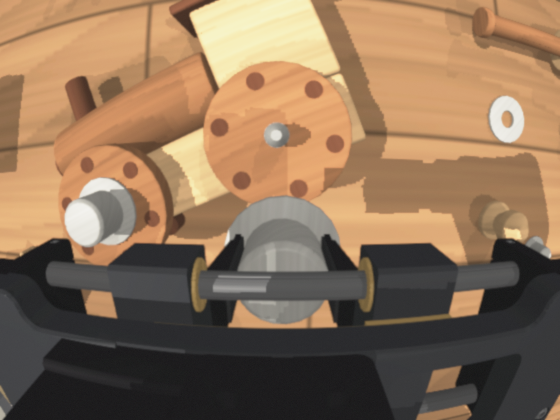

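Wrist view: bare axle at (277,134) in the wheel, held cap's flange with its front edge at (284,196), spanning 227–341. I'll fit both by saturation segmentation in this same picture.

```bash
cat >> h.py <<'E'
from scipy.optimize import least_squares
def fitcirc(w,pts,z,r0):
    P=np.array([onz(w,p,z)[:2] for p in pts])
    f=lambda q:np.hypot(P[:,0]-q[0],P[:,1]-q[1])-r0
    s=least_squares(f,P.mean(0),loss="soft_l1",f_scale=.5); return s.x,np.sqrt(np.mean(s.fun**2)),P
def measure(w,tcpz,axle=(277,134)):
    hsv=cv2.cvtColor(w["image"],cv2.COLOR_RGB2HSV); g=(hsv[...,1]<75)&(hsv[...,2]>60)
    # flange front arc: outermost grey along rays from an estimated centre
    pts=[]; zf=tcpz-198+4
    s=env.state(); c0=np.array(s["eef_pos"][:2])
    for a in np.linspace(-65,65,53):
        d=np.array([np.cos(np.radians(a)),np.sin(np.radians(a))])
        for r in np.arange(45,24,-.2):
            u=proj(w,[*(c0+r*d),zf]); i=np.round(u).astype(int)
            if 0<=i[1]<420 and 0<=i[0]<560 and g[i[1],i[0]]: pts.append(u); break
    pts=[p for p in pts if 1]
    c,e,P=fitcirc(w,pts,zf,34)
    print("cap centre",c.round(2),"free fit r",np.round(least_squares(lambda q:np.hypot(P[:,0]-q[0],P[:,1]-q[1])-q[2],[*c,34]).x,2),"rms",round(e,2),len(pts),"tcp",c0.round(2),"off",(c-c0).round(2))
    return c,g
E
python3 - <<'E'
from h import *
w=shoot("wrist"); s=env.state(); z=s["eef_pos"][2]
c,g=measure(w,z)
# axle
n,l,st,ce=cv2.connectedComponentsWithStats(g[110:160,250:310].astype(np.uint8))
for i in range(1,n):
    if st[i,4]>20: print("axle blob",st[i],ce[i]+[250,110], onz(w,ce[i]+[250,110],148).round(1))
# holes
hsv=cv2.cvtColor(w["image"],cv2.COLOR_RGB2HSV); d=(hsv[...,2]<115).astype(np.uint8)
H=[]
for u in [(256,81),(314,89),(335,143),(298,188),(242,180),(219,127)]:
    y0,x0=u[1]-12,u[0]-12; m=cv2.moments(d[y0:y0+24,x0:x0+24],True); p=[x0+m["m10"]/m["m00"],y0+m["m01"]/m["m00"]]
    H.append(onz(w,p,108)[:2]); 
H=np.array(H); print(H.round(1).tolist(),"mean",H.mean(0)); 
m=H.mean(0); print(np.hypot(*(H-m).T).round(1))
E
```

```text
cap centre [504.52 121.02] free fit r [505.23 121.02  33.42] rms 0.24 53 tcp [505.61 121.11] off [-1.08 -0.09]
axle blob [ 13  15  25  24 492] [274.97560976 136.49390244] [570.1 126.2 148. ]Traceback (most recent call last):
  File "<stdin>", line 12, in <module>
ZeroDivisionError: float division by zero
```

```bash
python3 - <<'E'
from h import *
w=shoot("wrist"); 
hsv=cv2.cvtColor(w["image"],cv2.COLOR_RGB2HSV); gr=cv2.cvtColor(w["image"],cv2.COLOR_RGB2GRAY)
H=[]
for u in [(256,81),(314,89),(335,143),(298,188),(242,180),(219,127)]:
    y0,x0=u[1]-13,u[0]-13; k=gr[y0:y0+26,x0:x0+26]
    _,b=cv2.threshold(k,0,1,cv2.THRESH_BINARY_INV|cv2.THRESH_OTSU)
    n,l,st,ce=cv2.connectedComponentsWithStats(b); i=1+np.argmax(st[1:,4]); H.append(onz(w,ce[i]+[x0,y0],108)[:2])
H=np.array(H); m=H.mean(0); print("wheel",m.round(2),np.hypot(*(H-m).T).round(1))
g=((hsv[...,1]<75)&(hsv[...,2]>60)).astype(np.uint8)[110:160,250:310]
c=max(cv2.findContours(g,0,1)[0],key=cv2.contourArea); q,r=cv2.minEnclosingCircle(c); print(q,r,[onz(w,np.array(q)+[250,110],z).round(1) for z in(108,128,148)])
# bright tip
b=(gr[110:160,250:310]>185).astype(np.uint8); m=cv2.moments(b,True); print("bright",[250+m["m10"]/m["m00"],110+m["m01"]/m["m00"]],m["m00"])
E
```

```text
wheel [569.92 126.63] [50.1 50.1 50.  50.4 49.9 50. ]
(25.0, 26.5) 12.500100135803223 [array([569.7, 127.1, 108. ]), array([569.9, 126.7, 128. ]), array([570.1, 126.3, 148. ])]
bright [277.8682634730539, 130.89221556886227] 167.0
```

Wheel centre from the holes and the axle agree: (569.9,126.6). Cap centre is (504.9,121.0), so shift +65, +5.6 mm.

>>> {"name": "move_arm", "arguments": {
  "commands": [
    [[0.7,0.06,0],0,-1],
    [[0.8,0.06,0],0,-1],
    [[0.67,0.07,0],0,-1],
    [[0,0,-0.5],0,-1],
    [[0,0,-0.5],0,-1],
    [[0,0,-0.4],0,-1],
    [[0,0,-0.3],0,-1],
    [[0,0,0],0,-1],
    [[0,0,0],0,-1],
    [[0,0,0],0,-1]
  ]
}}

```text
t: 9.63
eef_pos: [570.8, 127.0, 357.5]
tcp_rot: [-3.142, -0.001, 0.003]
ft_force: [0.2, -0.5, -1.5]
opening: 0.448
grip_force: 30.0
```

```bash
python3 - <<'E'
from h import *
s=env.state();print(s['tcp_rot'],s['eef_pos'],s['ft_force'])
I=[]
for n in ["scene","side"]:
    p=shoot(n); x,y=np.round(proj(p,[570,126.6,150])).astype(int)
    im=cv2.cvtColor(p["image"],cv2.COLOR_RGB2BGR)[y-35:y+35,x-35:x+35]
    im=cv2.resize(im,(400,400),interpolation=cv2.INTER_CUBIC)
    f=400/70
    for X in ([570,126.6,148],[570,126.6,108],[569.9,126.6,s['eef_pos'][2]-198]):
        u=(proj(p,X)-[x-35,y-35]+.5)*f; cv2.circle(im,tuple(int(v) for v in u),3,(0,0,255),-1)
    I.append(im)
cv2.imwrite("pics/c.png",np.hstack(I))
E
```

```text
[-3.14157262e+00 -1.06631051e-03  2.85012738e-03] [570.84294076 126.96518263 357.51103365] [ 0.23424473 -0.46244905 -1.45360127]
```

View pics/c.png

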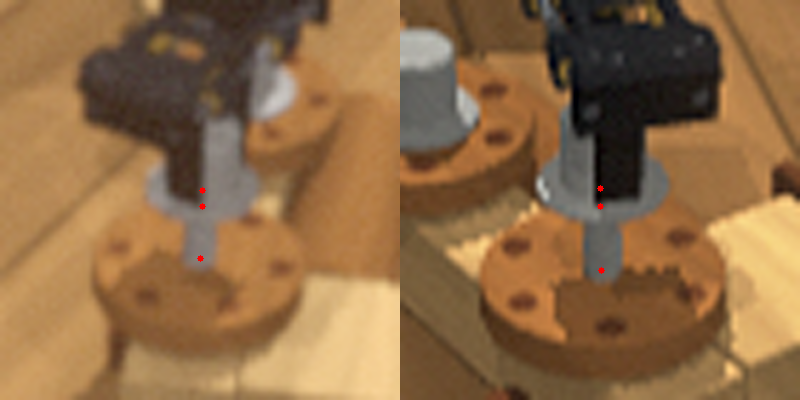

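Both views show the cap centred over the shaft. Lowering in steps and watching the force.

>>> {"name": "move_arm", "arguments": {
  "commands": [
    [[0,0,-0.2],0,-1],
    [[0,0,-0.2],0,-1],
    [[0,0,-0.2],0,-1],
    [[0,0,-0.2],0,-1],
    [[0,0,-0.15],0,-1],
    [[0,0,0],0,-1],
    [[0,0,0],0,-1]
  ]
}}

```text
t: 10.32
eef_pos: [570.8, 126.9, 327.9]
tcp_rot: [3.141, 0.001, 0.003]
ft_force: [0.7, 0.0, -1.2]
opening: 0.449
grip_force: 30.0
```

>>> {"name": "move_arm", "arguments": {
  "commands": [
    [[0,0,-0.1],0,-1],
    [[0,0,-0.1],0,-1],
    [[0,0,-0.1],0,-1],
    [[0,0,0],0,-1]
  ]
}}

```text
t: 10.65
eef_pos: [570.8, 127.0, 319.3]
tcp_rot: [-3.141, -0.001, 0.003]
ft_force: [1.0, 0.7, -4.4]
opening: 0.451
grip_force: 30.0
```

>>> {"name": "move_arm", "arguments": {
  "commands": [
    [[0,0,-0.1],0,-1],
    [[0,0,-0.1],0,-1],
    [[0,0,0],0,-1]
  ]
}}

```text
t: 10.9
eef_pos: [570.7, 126.9, 313.0]
tcp_rot: [3.141, -0.0, 0.003]
ft_force: [2.5, -0.4, -7.2]
opening: 0.452
grip_force: 30.0
```

>>> {"name": "move_arm", "arguments": {
  "commands": [
    [[0,0,-0.1],0,-1]
  ]
}}

```text
t: 10.98
eef_pos: [570.9, 126.9, 311.0]
tcp_rot: [3.142, -0.001, 0.003]
ft_force: [-1.7, -1.1, 11.8]
opening: 0.454
grip_force: 30.0
```

>>> {"name": "move_arm", "arguments": {
  "commands": [
    [[0,0,-0.1],0,-1]
  ]
}}

```text
t: 11.07
eef_pos: [570.8, 126.9, 308.1]
tcp_rot: [3.142, -0.001, 0.003]
ft_force: [-2.4, -0.1, 9.9]
opening: 0.448
grip_force: 30.0
```

```bash
cat > look.py <<'E'
from h import *
import sys
I=[]
for n in ["scene","side"]:
    p=shoot(n); x,y=np.round(proj(p,[570,126.6,130])).astype(int)
    im=cv2.cvtColor(p["image"],cv2.COLOR_RGB2BGR)[y-35:y+35,x-35:x+35]
    I.append(cv2.resize(im,(400,400),interpolation=cv2.INTER_CUBIC))
cv2.imwrite("pics/"+sys.argv[1],np.hstack(I)); s=env.state(); print(s["t"],s["eef_pos"],s["ft_force"])
E
python3 look.py d.png
```

```text
11.1667 [570.68674323 126.88465213 306.89755566] [ 1.1288722   0.51500837 -6.16775565]
```

View pics/d.png

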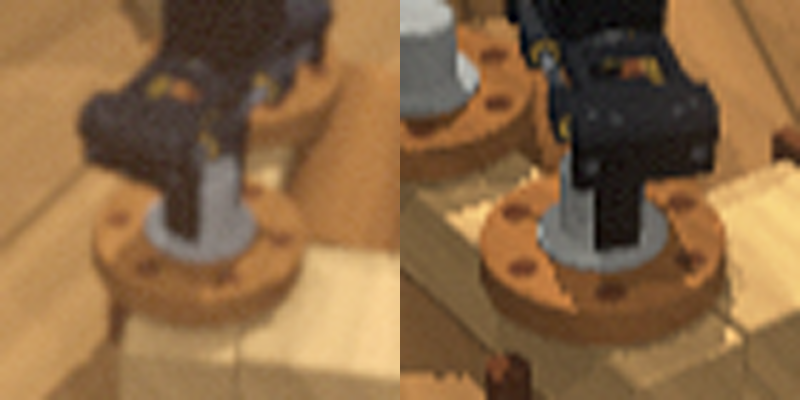

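The cap is nearly home, with positive force while moving. I'll press on in 1 mm steps until the force shows flange contact.

>>> {"name": "move_arm", "arguments": {
  "commands": [
    [[0,0,-0.05],0,-1]
  ]
}}

```text
t: 11.25
eef_pos: [570.8, 126.9, 306.0]
tcp_rot: [3.141, -0.001, 0.003]
ft_force: [-1.0, -0.5, 5.3]
opening: 0.454
grip_force: 30.0
```

>>> {"name": "move_arm", "arguments": {
  "commands": [
    [[0,0,-0.03],0,-1]
  ]
}}

```text
t: 11.33
eef_pos: [570.8, 126.9, 305.5]
tcp_rot: [3.142, -0.001, 0.003]
ft_force: [-5.6, -1.6, 18.0]
opening: 0.45
grip_force: 30.0
```

>>> {"name": "move_arm", "arguments": {
  "commands": [
    [[0,0,-0.02],0,-1],
    [[0,0,0],0,-1]
  ]
}}

```text
t: 11.5
eef_pos: [570.7, 126.9, 305.5]
tcp_rot: [3.142, -0.001, 0.003]
ft_force: [-4.4, -0.3, 13.8]
opening: 0.448
grip_force: 30.0
```

>>> {"name": "move_arm", "arguments": {
  "commands": [
    [[0,0,-0.03],0,-1],
    [[0,0,0],0,-1]
  ]
}}

```text
t: 11.67
eef_pos: [570.6, 126.9, 305.4]
tcp_rot: [3.142, -0.002, 0.003]
ft_force: [-7.3, -1.8, 22.0]
opening: 0.452
grip_force: 30.0
```

>>> {"name": "move_arm", "arguments": {
  "commands": [
    [[0,0,-0.03],0,-1],
    [[0,0,0],0,-1]
  ]
}}

```text
t: 11.83
eef_pos: [570.6, 126.9, 305.3]
tcp_rot: [-3.142, -0.003, 0.003]
ft_force: [-10.0, -2.6, 29.9]
opening: 0.448
grip_force: 30.0
```

Rigid stop at z 305.3 with 30 N, so the flange is against the wheel. Relieving the load, opening and retreating upward.

>>> {"name": "move_arm", "arguments": {
  "commands": [
    [[0,0,0.05],0,-1],
    [[0,0,0],0,-1],
    [[0,0,0],0,0.5],
    [[0,0,0],0,0.5],
    [[0,0,0],0,0.5],
    [[0,0,0],0,0.5],
    [[0,0,0],0,0.5],
    [[0,0,0],0,0.5]
  ]
}}

```text
t: 12.5
eef_pos: [570.7, 127.0, 303.7]
tcp_rot: [3.141, 0.0, 0.003]
ft_force: [0.0, 0.1, -0.5]
opening: 0.742
grip_force: 0.0
```

>>> {"name": "move_arm", "arguments": {
  "commands": [
    [[0,0,0.3],0,0.5],
    [[0,0,0.6],0,0.5],
    [[0,0,1],0,0.5],
    [[0,0,1],0,0.5],
    [[0,0,1],0,0.5],
    [[-0.8,0,0.2],0,0.5],
    [[-0.8,0,0],0,0.5],
    [[-0.6,0,0],0,0.5],
    [[0,0,0],0,0.5],
    [[0,0,0],0,0.5]
  ]
}}

```text
t: 13.33
eef_pos: [504.3, 127.0, 428.0]
tcp_rot: [-3.142, -0.001, 0.003]
ft_force: [0.5, 0.0, 0.8]
opening: 0.748
grip_force: 0.0
```

```bash
python3 look.py e.png; python3 - <<'E'
from h import *
a=cv2.imread("pics/e.png"); w=shoot("wrist"); b=cv2.cvtColor(w["image"],cv2.COLOR_RGB2BGR)[:260]
p=shoot("side"); x,y=np.round(proj(p,[570,200,130])).astype(int)
c=cv2.resize(cv2.cvtColor(p["image"],cv2.COLOR_RGB2BGR)[y-45:y+45,x-60:x+60],(400,300),interpolation=cv2.INTER_CUBIC)
cv2.imwrite("pics/f.png",np.vstack([cv2.resize(a,(800,400))[:300],np.hstack([c,cv2.resize(b,(400,300))])]))
E
```

```text
13.4333 [505.30186274 126.92272321 427.41846545] [ 0.46773701 -0.23792271 -0.2820894 ]
```

View pics/f.png

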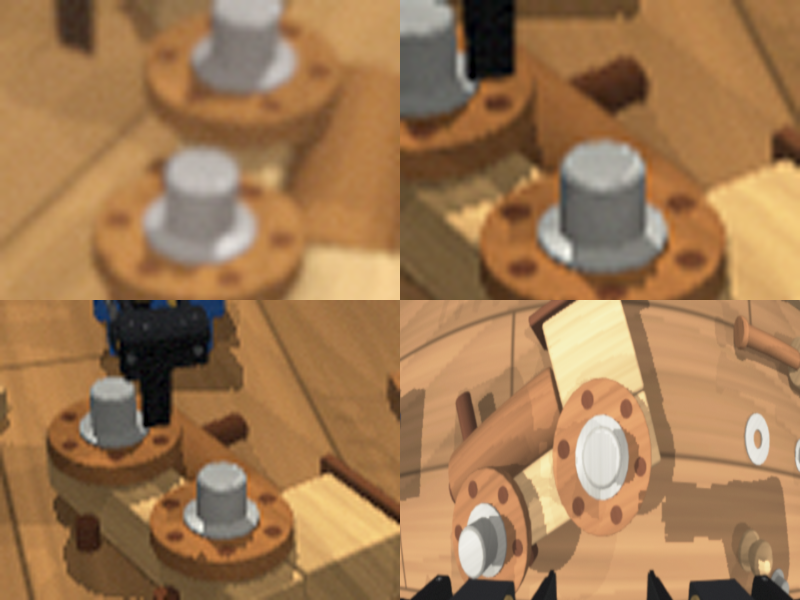

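The cap sits flat on its wheel like the finished one, and its neighbours are undisturbed. Handing in.

```bash
python3 -c "
from cell import env
print(env.job_done())"
```

```text
the job is handed in; nothing more can be done
None
```

The largest push cap is pressed fully home on the bare axle: it came to a hard stop at about 30 N with its flange flat on the wheel. The gripper has let go and moved clear, the nearby bystanders I could see in the last views look undisturbed, and the job is handed in; no verdict came back.

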